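Bring the red tin round on the desk carousel and set it on the free coaster

TASK

Turn the desk carousel by pushing the pegs on its rim, without pushing on the tins, until the red tin faces front, in line with the yellow arrow on the foot. Then lift the red tin out and stand it gently, upright, in the middle of the free coaster (the one without the mug), leaving its empty seat still facing front. The other two tins stay in their seats and the mug and the rest of the desk stay as they are.

Things in the scene. Friction and masses are not known exactly. Their poses are not given: they have to be found in the camera images.
- carousel_foot: fixed black foot under the turntable, 170 mm round, 18 mm high. Origin on the turning axis at desk height, z up. Its -x is FRONT (towards the robot, up to 0.4 rad off): a black tongue 40 mm wide, 4 mm high runs that way to 200 mm from the axis, bearing a yellow arrow (140 to 195 mm out), point outermost
- turntable: light wooden disc, 230 mm across, 20 to 44 mm above the desk, turns both ways without stops about the foot's axis; about 1 N at a peg turns it, friction stops it at once. Origin on the axis at the underside, z up, -x towards the red seat. Six pegs on its rim at 30, 90 and 150 degrees either way from the red seat
- peg (a point): outer end, on the centre line, of one of six dark wooden pegs: level rods 14 mm thick sticking out from the rim, from 115 to 170 mm from the axis, 32 mm above the desk at their centre line, 60 degrees apart. This one lies 30 degrees anticlockwise (from above) of the red seat. Between pegs there is nothing but the low tongue
- red_seat (a point): centre of the red tin's seat on the turntable's top face, 62 mm from the axis, 44 mm above the desk. Each seat is a dark ring 66 mm across, 7 mm high, leaving 2.5 mm clearance round the tin
- green_seat (a point): centre of the green tin's seat, as the red, 120 degrees anticlockwise (from above) of it
- blue_seat (a point): centre of the blue tin's seat, as the red, 120 degrees clockwise (from above) of it
- red_tin: aluminium tin, cylinder 54 mm diameter and 80 mm tall, with a red lid (top 20 mm, same diameter, does not come off) and red band; about 0.15 to 0.3 kg; loose. Origin at the centre of its underside, z up along its axis. At the start in the red seat
- green_tin: same tin with green lid and band, loose in the green seat; to be left there
- blue_tin: same tin with blue lid and band, loose in the blue seat; to be left there
- free_coaster: round wooden coaster, 100 mm across, 10 mm thick, loose on the desk, nothing on it. Origin at the centre of its underside (top 10 mm higher). It lies to the left or the right of the carousel
- mug_coaster: same coaster with the mug standing on it, on the other side
- mug: stainless steel mug, 76 mm across, 85 mm tall plus a handle on its side, standing loose on the mug coaster; bystander. Origin at the centre of its underside
- pen_dispenser: orange push-down pen dispenser, 72 mm across and about 115 mm tall with pens up to 143 mm, loose, right of the carousel; bystander. (A fixed green typewriter, 225 mm high with its paper, stands farther away beyond it, clear of the work.) Origin at the centre of its underside
- alu_box: aluminium box with closed hinged lid and knob, 100 x 140 mm, 51 mm high plus the knob, fixed, left of the carousel; bystander. Origin at the centre of its underside
Not all that is in view belongs to the job. There is more than one size of the green_tin; the job needs the smallest.

How it is judged:
By the outcome, as a careful person would: the job done as asked, in the order asked, and still so for the second after the job is handed in, with the robot touching nothing.
It also fails if it takes over 72 s, if anything falls off the work surface, if the arm or the gripper's body presses on something with over 40 N, if the wrist force passes 120 N, or if a joint passes its speed limit or range.

ROBOT

A 7-joint arm with a two-finger parallel gripper is mounted at the origin on the work surface. World frame = base frame: x ahead of the robot, y to its left, z up, the work surface at z = 0. Lengths are in m, angles in rad, forces in N, time in s.
With the tool pointing down it reaches from about 0.425 to 0.925 m from the base axis. Payload 6.8 kg.
Tool frame: the origin (TCP) lies midway between the tips of the shut fingers; the grasp point (between the pads) lies 19 mm behind it; y points along the fingers, z is the direction in which the jaws open and shut, and the axes are right-handed (so a half turn about y gives the same grasp; the last joint's range is limited). The gripper opens to 85 mm and grips with 20 to 120 N. Pads are 22 mm wide; open, the fingers measure 114 mm over their backs; the gripper's body (76 mm by 85 mm) begins 54 mm behind the grasp point. The pads swing forward as they close: fully open they stand 13 mm farther back than shut.
Start: joints at [1.018, 0.477, 0.022, 1.555, -0.011, 1.109, -0.083], TCP at [0.29, -0.609, 0.231] pointing down, gripper open.
Joint ranges: [-2.96, 2.96], [-0.34, 2.1], [-1.41, 1.46], [0.24, 2.44], [-1.37, 4.51], [0.17, 1.92], [-2.96, 2.96]. Speed limits (rad/s): [2.39, 2.39, 3.14, 3.14, 3.14, 3.14, 3.14].

INTERFACE

Orientations are given as a unit quaternion [w, x, y, z].
In Python, from station import bot gives the robot as it stands. The module is installed in compiled form; this text tells all that it offers.
- The arm moves only by the shell command python3 -m crank 'ROWS' [FORCE]. ROWS is JSON, a list of rows, each an object with "linear": the shift along the tool's x, y, z in m, a list of three; "dr": the turn, a rotation vector about the tool's x, y, z in degrees, a list of three; "hand": the gripper command: -1 is shut, 1 is fully open, values between are in proportion. A call has 1 to 10 rows; each row is the pose to reach, as a shift and turn from the pose commanded when the call began, along the tool's axes at that moment; what a row does not reach only later rows make up. A row lasts 1/12 s, in which the tool goes at most 41.7 mm and 7.16 degrees, less where a joint would pass 70% of its speed; a pose out of reach is approached as far as the arm can. A call with a gripper value outside its range is refused whole. The fingers move at their own pace and stop on an object; FORCE is the grip in N (left out, the last holds). Time passes only in rows, so rows that repeat a pose let the fingers close. It gives the time, the measured TCP pose, the force and the opening at its end, in the units of the state.
- bot.get_obs(): the state, without advancing time (a new reading comes with each control period).
- bot.read_camera(name): name is "scene" or "top" or "wrist"; returns the picture (420x560x3 uint8, blue, green, red); there is no depth.
- bot.camera_params(name): a dict with "K" (3x3 intrinsics, pixels), "R" (3x3) and "t" (3): a world point X has camera coordinates R X + t; the wrist camera has in their place "hand_eye" (4x4, takes a point from camera to tool coordinates, whose origin is the TCP and whose axes are the tool frame's). Camera axes: x right, y down, z forward; pixel columns grow to the right and rows downward; lengths in m; the calibration is good to about 2 mm. A picture is of the moment at which its call begins: read the wrist's pose just before it. camera_params takes no time and is no camera call.
- bot.hand_in(): hands the job in, once; it reports no verdict.
Trained networks look in the newest picture that a camera, given by its name, has taken for a name from the list of things; names that differ only in an ending like _2 or _b are one class to them, and where a whole thing is asked for, a point or a joint stands for the part that bears it (a point fixed in the world has none). Each returns a list of dicts, best first, with "score" (0 to 1); they miss things now and then, are a little off and sometimes report something else, mostly with a low value. They report only what shows in the picture. A call takes as long as a camera call. They do not tell look-alikes from the thing itself.
- bot.search_frame(camera, target): "extent" ([left, top, right, bottom] in pixels, round what is visible of it).
- bot.cut_out(camera, target): "pixels" (420x560 bool, what is visible of it) and "extent" ([left, top, right, bottom] in pixels, round what is visible of it).
- bot.place_of(camera, target): "xy" ([column, row] in pixels: a listed point, or the origin of a listed thing).
The state is a dict: "t": time; "q": joint angles; "joint_vel": joint speeds; "joint_torque": joint torques, N m; "eef_pos": TCP position; "tool_rot": TCP orientation; "contact_force": force on the tool from outside, world axes, zero at the start; "torque": the same for the moment, N m; "gripper_width": opening from 0.0 (shut) to 1.0 (fully open).
Only numpy, scipy, OpenCV 4.12 (cv2) and the standard library are available. Lean on these libraries where they do the work, as an engineer would, in place of code of your own. Each camera call takes 0.05 s, during which the arm holds its last target. There are 200 camera calls.

## Working session

There is one attempt and no reset: what is moved stays moved. The work goes in short steps, Python scripts to look and compute and a shell command to move; the robot and the scene stay as the last step left them, time stands still between calls to the robot, and variables do not carry over. Pictures are saved under pics/ and viewed, about 8 in all and at most 12, crops included, and the job is handed in when it is done.

```bash
mkdir -p pics; cat > h.py <<'E'
import numpy as np, cv2
from station import bot
def ray(cam,px,z):
    p=bot.camera_params(cam);K=np.array(p["K"])
    d=np.linalg.inv(K)@[px[0],px[1],1]
    if cam=="wrist":
        raise Exception
    R=np.array(p["R"]);t=np.array(p["t"]);c=-R.T@t;d=R.T@d
    return c+d*(z-c[2])/d[2]
def proj(cam,X):
    p=bot.camera_params(cam);K=np.array(p["K"]);v=K@(np.array(p["R"])@np.array(X)+np.array(p["t"]));return v[:2]/v[2]
E
python3 - <<'E'
from h import *
o=bot.get_obs();print(o)
for c in("scene","top"):
    im=bot.read_camera(c);cv2.imwrite(f"pics/{c}0.png",im)
    p=bot.camera_params(c);print(c,-np.array(p["R"]).T@np.array(p["t"]))
    for n,z in [("carousel_foot",0),("turntable",.02),("peg",.032),("red_seat",.044),("green_seat",.044),("blue_seat",.044),("red_tin",.044),("green_tin",.044),("blue_tin",.044),("free_coaster",0),("mug_coaster",0),("mug",.01),("pen_dispenser",0),("alu_box",0)]:
        for r in bot.place_of(c,n)[:3]:
            print(n,np.round(r["xy"]),round(r["score"],2),np.round(ray(c,r["xy"],z),3))
E
```

```text
{'t': 0.0, 'q': array([ 1.01787214,  0.47780837,  0.02233325,  1.5564984 , -0.01147596,
        1.10929086, -0.08310585]), 'joint_vel': array([ 9.25451321e-04,  1.65243549e-03, -1.07270278e-03, -4.09617298e-04,
        1.07351287e-03, -9.26925302e-05,  1.21149654e-03]), 'joint_torque': array([ 2.22103654e-04, -5.96451008e+01,  1.60784416e+00, -2.81195498e+01,
        1.24150506e-02,  9.37651290e-03,  3.07658991e-05]), 'eef_pos': array([ 0.29016898, -0.60876666,  0.23030024]), 'tool_rot': array([ 0.1557859 , -0.15618725,  0.69031918, -0.68905423]), 'contact_force': array([ 0.18342327, -0.48173206,  0.05689115]), 'torque': array([ 0.00099115, -0.01980497, -0.00456383]), 'gripper_width': 1.0010068112166837}
scene [1.10130915 0.67860672 0.94473653]
turntable [295. 218.] 0.68 [0.577 0.062 0.02 ]
peg [244. 195.] 0.84 [ 0.652 -0.093  0.032]
red_seat [278. 196.] 0.83 [ 0.576 -0.02   0.044]
green_seat [276. 228.] 0.91 [0.654 0.076 0.044]
blue_seat [314. 211.] 0.62 [0.529 0.088 0.044]
red_tin [280. 200.] 0.66 [ 0.582 -0.005  0.044]
green_tin [278. 225.] 0.95 [0.642 0.07  0.044]
green_tin [336.
[... 1072 characters left out ...]
0.612 0.278 0.044]
green_tin [247. 206.] 0.7 [0.643 0.076 0.044]
green_tin [231. 141.] 0.65 [0.806 0.119 0.044]
blue_tin [240. 246.] 0.69 [0.543 0.09  0.044]
blue_tin [112. 179.] 0.47 [0.705 0.411 0.044]
free_coaster [158. 299.] 0.67 [0.407 0.298 0.   ]
free_coaster [319. 206.] 0.52 [ 0.65  -0.107  0.   ]
mug_coaster [402. 311.] 0.79 [ 0.387 -0.323  0.   ]
mug_coaster [246. 205.] 0.42 [0.651 0.08  0.   ]
mug [402. 315.] 0.86 [ 0.379 -0.32   0.01 ]
pen_dispenser [432. 225.] 0.81 [ 0.608 -0.4    0.   ]
pen_dispenser [403. 316.] 0.55 [ 0.375 -0.326  0.   ]
alu_box [116. 180.] 0.63 [0.708 0.417 0.   ]
alu_box [404. 315.] 0.32 [ 0.376 -0.327  0.   ]
alu_box [281. 237.] 0.18 [ 0.57  -0.012  0.   ]
```

View pics/top0.png

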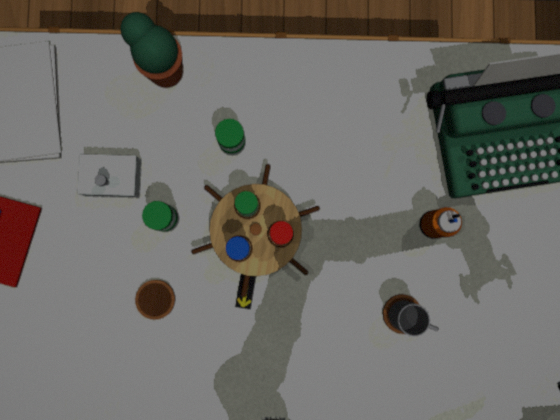

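View pics/scene0.png

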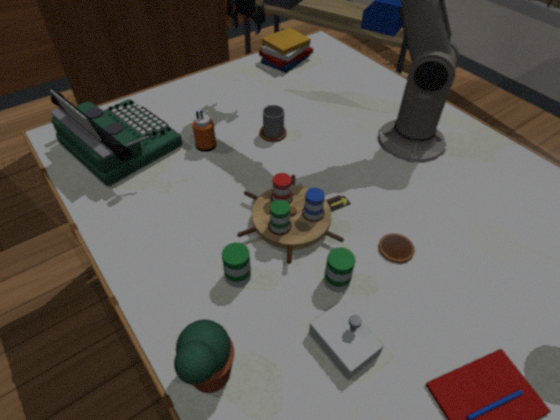

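Top view: carousel hub is at (255,229), with the red lid at (281,233), blue at (238,248) and green at (247,204). The arrow is at (245,300), the free coaster at (156,299) on the left, and the mug at (405,315) on the right. Three things could be green_tin: (247,204) on the carousel, and (158,215) and (230,135) on the desk. The last two are larger and outside the seats, so the carousel one is the one meant, and it stays where it is.

```bash
cat > meas.py <<'E'
from h import *
def lids(im,cam="top"):
    hsv=cv2.cvtColor(im,cv2.COLOR_BGR2HSV);out={}
    for n,(a,b) in dict(red=(0,6),blue=(105,130),green=(50,85),yellow=(22,34)).items():
        m=cv2.inRange(hsv,(a,150,60),(b,255,255))
        if n=="red": m|=cv2.inRange(hsv,(174,150,60),(180,255,255))
        k,l,s,c=cv2.connectedComponentsWithStats(m)
        L=[]
        for i in range(1,k):
            if s[i,4]>60:
                u,v=c[i]
                w=ray(cam,(u,v),.004 if n=="yellow" else .124)
                if np.hypot(w[0]-.58,w[1]-.05)<.22: L.append((s[i,4],np.round(c[i],1),np.round(w,4)))
        out[n]=L
    return out
E
python3 - <<'E'
from meas import *
im=cv2.imread("pics/top0.png")
L=lids(im)
for k,v in L.items(): print(k,v)
# disc outline
for (cam,n,z) in [("top","turntable",.044),("top","free_coaster",.01),("top","mug_coaster",.01),("scene","free_coaster",.01)]:
    bot.read_camera(cam)
    for r in bot.cut_out(cam,n)[:2]:
        ys,xs=np.nonzero(r["pixels"]);pts=np.array([ray(cam,p,z)[:2] for p in zip(xs,ys)])
        (c,rad)=cv2.minEnclosingCircle(pts.astype(np.float32));print(cam,n,round(r["score"],2),r["extent"],c,rad,pts.mean(0))
# wooden disc by colour
x0,y0,x1,y1=185,155,330,320
cv2.imwrite("pics/c1.png",cv2.resize(im[y0:y1,x0:x1],None,fx=3.6,fy=3.6,interpolation=cv2.INTER_CUBIC))
E
```

```text
red [(np.int32(447), array([280.8, 232.4]), array([ 0.575 , -0.0068,  0.124 ]))]
blue [(np.int32(420), array([237.2, 247.7]), array([0.5381, 0.0926, 0.124 ]))]
green [(np.int32(390), array([245.7, 202.5]), array([0.6429, 0.0755, 0.124 ]))]
yellow [(np.int32(91), array([243.3, 301.3]), array([0.405 , 0.0816, 0.004 ]))]Traceback (most recent call last):
  File "<stdin>", line 9, in <module>
  File "h.py", line 4, in ray
    p=bot.camera_params(cam);K=np.array(p["K"])
ValueError: time passes only in moves, steps and waits
```

```bash
cat > h.py <<'E'
import numpy as np, cv2, functools
from station import bot
@functools.lru_cache(None)
def par(c): return {k:np.array(v) for k,v in bot.camera_params(c).items()}
def pose(c,tcp=None,q=None):
    p=par(c)
    if c!="wrist": return p["R"].T,-p["R"].T@p["t"],p["K"]
    from scipy.spatial.transform import Rotation as Ro
    T=np.eye(4);T[:3,:3]=Ro.from_quat([q[1],q[2],q[3],q[0]]).as_matrix();T[:3,3]=tcp;T=T@p["hand_eye"]
    return T[:3,:3],T[:3,3],p["K"]
def ray(cam,px,z,*a):
    Rw,c,K=pose(cam,*a);px=np.atleast_2d(np.asarray(px,float))
    d=(Rw@np.linalg.inv(K)@np.c_[px,np.ones(len(px))].T).T
    r=c+d*((z-c[2])/d[:,2])[:,None]
    return r[0] if len(r)==1 else r
def proj(cam,X,*a):
    Rw,c,K=pose(cam,*a);v=K@Rw.T@(np.array(X)-c);return v[:2]/v[2]
E
python3 - <<'E'
from meas import *
im=cv2.imread("pics/top0.png")
for (cam,n,z) in [("top","turntable",.044),("top","free_coaster",.01),("top","mug_coaster",.01),("scene","free_coaster",.01)]:
    bot.read_camera(cam)
    for r in bot.cut_out(cam,n)[:2]:
        ys,xs=np.nonzero(r["pixels"]);pts=ray(cam,np.c_[xs,ys],z)[:,:2]
        (c,rad)=cv2.minEnclosingCircle(pts.astype(np.float32));print(cam,n,round(r["score"],2),r["extent"],c,rad,pts.mean(0))
hsv=cv2.cvtColor(im,cv2.COLOR_BGR2HSV)
m=cv2.inRange(hsv,(20,120,60),(36,255,255));k,l,s,c=cv2.connectedComponentsWithStats(m[270:320,220:270]);print(s)
i=1+s[1:,4].argmax();ys,xs=np.nonzero(l==i);P=ray("top",np.c_[xs+220,ys+270],.004)[:,:2];print("arrow",P.mean(0),P.min(0),P.max(0))
A=np.array([.5853,.0538]);print("r",np.linalg.norm(P-A,axis=1).min(),np.linalg.norm(P-A,axis=1).max())
x0,y0,x1,y1=185,155,330,320
cv2.imwrite("pics/c1.png",cv2.resize(im[y0:y1,x0:x1],None,fx=3.6,fy=3.6,interpolation=cv2.INTER_CUBIC))
E
```

```text
top turntable 0.56 [191.4, 164.7, 317.5, 298.1] (0.5848652720451355, 0.05344501882791519) 0.16787609457969666 [0.58264917 0.05368988]
top turntable 0.36 [420.4, 209.8, 462.3, 235.9] (0.6095937490463257, -0.40570902824401855) 0.05148715898394585 [ 0.60902358 -0.4065774 ]
top free_coaster 0.66 [135.9, 279.2, 176.9, 322.1] (0.4060686528682709, 0.30262088775634766) 0.05021212249994278 [0.40621488 0.30267737]
top free_coaster 0.3 [192.1, 164.2, 318.3, 297.1] (0.5877653956413269, 0.05428241193294525) 0.17318439483642578 [0.58456659 0.05469305]
top mug_coaster 0.64 [383.8, 294.7, 418.4, 334.8] (0.3822632431983948, -0.31819644570350647) 0.05025698244571686 [ 0.39224537 -0.30113809]
[[   0    0   50   50 2405]
 [  18    0    1    1    1]
 [  25    1    1    1    1]
 [  23    4    1    1    1]
 [  25    4    1    1    1]
 [  17   26   14   11   91]]
arrow [0.40498805 0.08157641] [0.39323089 0.06460873] [0.41842752 0.0976709 ]
r 0.16821886036428133 0.19493647663300392
```

View pics/c1.png

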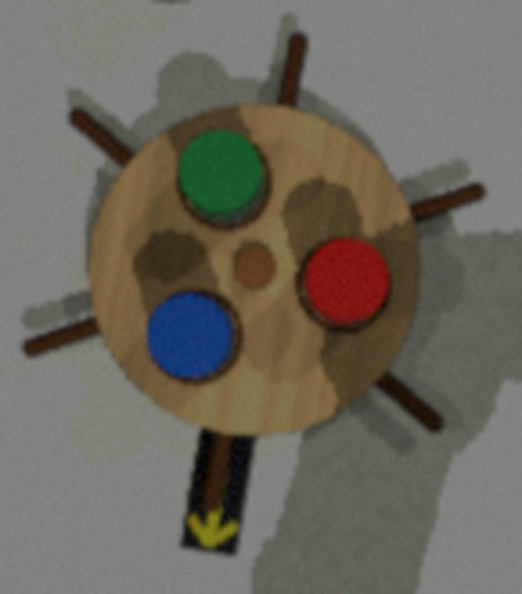

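The crop shows the hub, the three small tins, and six pegs, one of them over the tongue. The arrow points at about 171°, the red tin is at about 260°, so the turntable needs about −89° (clockwise). I'll push the front-right peg at 230° from its far side.

```bash
cat > go.py <<'E'
import sys,json
from h import *
from scipy.spatial.transform import Rotation as Ro
# go.py '[[x,y,z,yaw of tool z (deg)|null],...]' : shifts in tool axes from present pose
o=bot.get_obs();q=o["tool_rot"];p=np.array(o["eef_pos"]);R=Ro.from_quat([q[1],q[2],q[3],q[0]])
M=R.as_matrix();print("t",round(o["t"],2),"p",np.round(p,4),"x",np.round(M[:,0],3),"y",np.round(M[:,1],3),"z",np.round(M[:,2],3),"zyaw",round(np.degrees(np.arctan2(M[1,2],M[0,2])),2),"F",np.round(o["contact_force"],1),"w",round(o["gripper_width"],3),"q7",round(o["q"][6],2))
for *t,yaw in json.loads(sys.argv[1]) if len(sys.argv)>1 else []:
    if yaw is None: dr=np.zeros(3)
    else:
        z=np.array([np.cos(np.radians(yaw)),np.sin(np.radians(yaw)),0])
        if z@M[:,2]<0: z=-z
        y=np.array([0,0,-1.]);G=np.c_[np.cross(y,z),y,z]
        dr=(R.inv()*Ro.from_matrix(G)).as_rotvec(degrees=True)
    print(t,"->",np.round(M.T@(np.array(t)-p),3).tolist(),np.round(dr,1).tolist())
E
python3 go.py '[[0.545,-0.1,0.2,-99],[0.545,-0.1,0.025,-99],[0.545,-0.1,0.2,171],[0.545,-0.1,0.025,171]]'
python3 - <<'E'
from h import *
A=np.array([.585,.0537])
for a in range(255,144,-5):
    print(a,np.round(A+.156*np.array([np.cos(np.radians(a)),np.sin(np.radians(a))]),3))
E
```

```text
t 2.0 p [ 0.2904 -0.6093  0.2313] x [-0.903 -0.43   0.   ] y [-0.  0. -1.] z [ 0.43  -0.903 -0.   ] zyaw -64.52 F [ 1.1 -0.8 -0.3] w 1.001 q7 -0.08
[0.545, -0.1, 0.2] -> [-0.449, 0.031, -0.35] [0.0, 34.5, 0.0]
[0.545, -0.1, 0.025] -> [-0.449, 0.206, -0.35] [0.0, 34.5, 0.0]
[0.545, -0.1, 0.2] -> [-0.449, 0.031, -0.35] [0.0, -55.5, -0.0]
[0.545, -0.1, 0.025] -> [-0.449, 0.206, -0.35] [0.0, -55.5, -0.0]
255 [ 0.545 -0.097]
250 [ 0.532 -0.093]
245 [ 0.519 -0.088]
240 [ 0.507 -0.081]
235 [ 0.496 -0.074]
230 [ 0.485 -0.066]
225 [ 0.475 -0.057]
220 [ 0.465 -0.047]
215 [ 0.457 -0.036]
210 [ 0.45  -0.024]
205 [ 0.444 -0.012]
200 [0.438 0.   ]
195 [0.434 0.013]
190 [0.431 0.027]
185 [0.43 0.04]
180 [0.429 0.054]
175 [0.43  0.067]
170 [0.431 0.081]
165 [0.434 0.094]
160 [0.438 0.107]
155 [0.444 0.12 ]
150 [0.45  0.132]
145 [0.457 0.143]
```

```bash
python3 -m crank '[{"linear":[-0.449,0.031,-0.35],"dr":[0,-55.5,0],"hand":-1},{"linear":[-0.449,0.031,-0.35],"dr":[0,-55.5,0],"hand":-1},{"linear":[-0.449,0.031,-0.35],"dr":[0,-55.5,0],"hand":-1},{"linear":[-0.449,0.031,-0.35],"dr":[0,-55.5,0],"hand":-1},{"linear":[-0.449,0.031,-0.35],"dr":[0,-55.5,0],"hand":-1},{"linear":[-0.449,0.031,-0.35],"dr":[0,-55.5,0],"hand":-1},{"linear":[-0.449,0.031,-0.35],"dr":[0,-55.5,0],"hand":-1},{"linear":[-0.449,0.031,-0.35],"dr":[0,-55.5,0],"hand":-1},{"linear":[-0.449,0.031,-0.35],"dr":[0,-55.5,0],"hand":-1},{"linear":[-0.449,0.031,-0.35],"dr":[0,-55.5,0],"hand":-1}]' 40; python3 go.py '[[0.545,-0.1,0.2,171],[0.545,-0.1,0.025,171]]'
```

```text
t: 2.83
eef_pos: [0.4771, -0.2356, 0.2089]
tool_rot: [-0.459, 0.459, -0.537, 0.538]
contact_force: [1.8, -1.7, 0.2]
gripper_width: 0.0
t 2.83 p [ 0.4771 -0.2356  0.2089] x [-0.157 -0.988  0.   ] y [ 0.001 -0.    -1.   ] z [ 0.988 -0.157  0.001] zyaw -9.02 F [ 1.8 -1.7  0.2] w 0.0 q7 0.08
[0.545, -0.1, 0.2] -> [-0.145, 0.009, 0.046] [-0.0, -0.0, 0.0]
[0.545, -0.1, 0.025] -> [-0.145, 0.184, 0.046] [-0.0, -0.0, 0.0]
```

```bash
python3 -m crank '[{"linear":[-0.145,0.009,0.046],"dr":[0,0,0],"hand":-1},{"linear":[-0.145,0.009,0.046],"dr":[0,0,0],"hand":-1},{"linear":[-0.145,0.009,0.046],"dr":[0,0,0],"hand":-1},{"linear":[-0.145,0.009,0.046],"dr":[0,0,0],"hand":-1},{"linear":[-0.145,0.05,0.046],"dr":[0,0,0],"hand":-1},{"linear":[-0.145,0.09,0.046],"dr":[0,0,0],"hand":-1},{"linear":[-0.145,0.13,0.046],"dr":[0,0,0],"hand":-1},{"linear":[-0.145,0.13,0.046],"dr":[0,0,0],"hand":-1}]'; python3 - <<'E'
from h import *
from meas import lids
im=bot.read_camera("top");cv2.imwrite("pics/t2.png",im)
o=bot.get_obs();print(proj("top",o["eef_pos"]))
cv2.imwrite("pics/c2.png",cv2.resize(im[140:340,165:365],None,fx=2.6,fy=2.6,interpolation=cv2.INTER_CUBIC))
E
python3 go.py '[[0.545,-0.1,0.025,171]]'
```

```text
t: 3.5
eef_pos: [0.5394, -0.1007, 0.0719]
tool_rot: [0.456, -0.462, 0.541, -0.534]
contact_force: [-1.4, -0.1, -1.1]
gripper_width: -0.004
[319.0906196  248.00782985]
t 3.55 p [ 0.5416 -0.1009  0.0755] x [-0.156 -0.988  0.   ] y [-0.008  0.001 -1.   ] z [ 0.988 -0.156 -0.008] zyaw -8.99 F [-0.1  0.2  0.7] w -0.0 q7 -0.31
[0.545, -0.1, 0.025] -> [-0.001, 0.05, 0.004] [0.5, 0.0, 0.0]
```

View pics/c2.png

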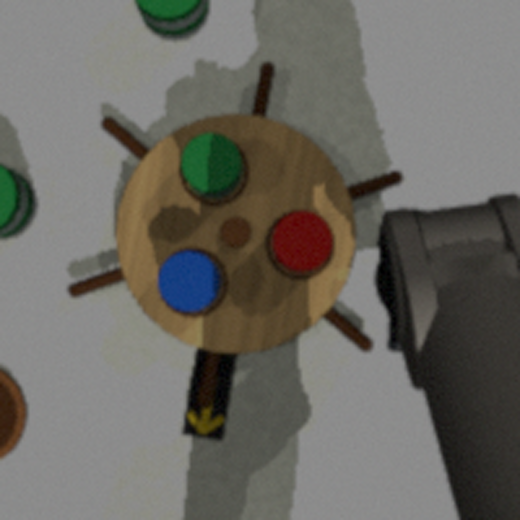

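The gripper stands between the rear-right and front-right pegs, clear of the red tin. Next I lower it.

```bash
python3 -m crank '[{"linear":[-0.001,0.025,0.004],"dr":[0,0,0],"hand":-1},{"linear":[-0.001,0.049,0.004],"dr":[0.5,0,0],"hand":-1},{"linear":[-0.001,0.049,0.004],"dr":[0.5,0,0],"hand":-1},{"linear":[-0.001,0.049,0.004],"dr":[0.5,0,0],"hand":-1}]'; python3 go.py "$(python3 -c "
import math
print([[.585+.156*math.cos(math.radians(a)),.0537+.156*math.sin(math.radians(a)),.026,171] for a in range(250,145,-5)])")" | sed 's/^.*->//'
```

```text
t: 3.88
eef_pos: [0.5495, -0.1011, 0.0313]
tool_rot: [-0.461, 0.457, -0.535, 0.54]
contact_force: [-0.4, -0.4, 0.5]
gripper_width: -0.001
t 3.88 p [ 0.5495 -0.1011  0.0313] x [-0.157 -0.988  0.   ] y [ 0.009 -0.002 -1.   ] z [ 0.988 -0.157  0.009] zyaw -9.03 F [-0.4 -0.4  0.5] w -0.001 q7 -0.35
 [-0.005, 0.005, -0.019] [-0.5, -0.0, 0.0]
 [-0.009, 0.005, -0.032] [-0.5, -0.0, 0.0]
 [-0.013, 0.005, -0.045] [-0.5, -0.0, 0.0]
 [-0.018, 0.005, -0.058] [-0.5, -0.0, 0.0]
 [-0.025, 0.005, -0.07] [-0.5, -0.0, 0.0]
 [-0.032, 0.005, -0.081] [-0.5, -0.0, 0.0]
 [-0.041, 0.004, -0.092] [-0.5, -0.0, 0.0]
 [-0.05, 0.004, -0.101] [-0.5, -0.0, 0.0]
 [-0.06, 0.004, -0.11] [-0.5, -0.0, 0.0]
 [-0.071, 0.004, -0.119] [-0.5, -0.0, 0.0]
 [-0.083, 0.004, -0.126] [-0.5, -0.0, 0.0]
 [-0.095, 0.004, -0.132] [-0.5, -0.0, 0.0]
 [-0.108, 0.004, -0.137] [-0.5, -0.0, 0.0]
 [-0.121, 0.004, -0.141] [-0.5, -0.0, 0.0]
 [-0.134, 0.004, -0.143] [-0.5, -0.0, 0.0]
 [-0.148, 0.004, -0.145] [-0.5, -0.0, 0.0]
 [-0.161, 0.004, -0.145] [-0.5, -0.0, 0.0]
 [-0.175, 0.004, -0.144] [-0.5, -0.0, 0.0]
 [-0.188, 0.004, -0.142] [-0.5, -0.0, 0.0]
 [-0.201, 0.004, -0.139] [-0.5, -0.0, 0.0]
 [-0.214, 0.004, -0.135] [-0.5, -0.0, 0.0]
```

```bash
python3 -m crank '[{"linear":[-0.005,0.004,-0.019],"dr":[0,0,0],"hand":-1},{"linear":[-0.009,0.004,-0.032],"dr":[0,0,0],"hand":-1},{"linear":[-0.013,0.004,-0.045],"dr":[0,0,0],"hand":-1},{"linear":[-0.018,0.004,-0.058],"dr":[0,0,0],"hand":-1},{"linear":[-0.025,0.004,-0.07],"dr":[0,0,0],"hand":-1},{"linear":[-0.032,0.004,-0.081],"dr":[0,0,0],"hand":-1},{"linear":[-0.041,0.004,-0.092],"dr":[0,0,0],"hand":-1},{"linear":[-0.05,0.004,-0.101],"dr":[0,0,0],"hand":-1},{"linear":[-0.06,0.004,-0.11],"dr":[0,0,0],"hand":-1},{"linear":[-0.06,0.004,-0.11],"dr":[0,0,0],"hand":-1}]';python3 go.py "$(python3 -c "
import math
print([[.585+.156*math.cos(math.radians(a)),.0537+.156*math.sin(math.radians(a)),.026,171] for a in range(205,145,-5)])")" | sed 's/^.*->//'
```

```text
t: 4.72
eef_pos: [0.4498, -0.0223, 0.0265]
tool_rot: [-0.463, 0.457, -0.534, 0.54]
contact_force: [0.2, -0.4, 0.6]
gripper_width: 0.003
t 4.72 p [ 0.4498 -0.0223  0.0265] x [-0.154 -0.988 -0.001] y [ 0.011 -0.001 -1.   ] z [ 0.988 -0.154  0.011] zyaw -8.85 F [ 0.2 -0.4  0.6] w 0.003 q7 -0.54
 [-0.009, 0.0, -0.008] [-0.6, 0.1, -0.0]
 [-0.021, 0.0, -0.015] [-0.6, 0.1, -0.0]
 [-0.033, 0.0, -0.021] [-0.6, 0.1, -0.0]
 [-0.046, 0.0, -0.026] [-0.6, 0.1, -0.0]
 [-0.059, 0.0, -0.03] [-0.6, 0.1, -0.0]
 [-0.072, 0.0, -0.032] [-0.6, 0.1, -0.0]
 [-0.085, 0.0, -0.034] [-0.6, 0.1, -0.0]
 [-0.099, 0.0, -0.034] [-0.6, 0.1, -0.0]
 [-0.113, 0.0, -0.033] [-0.6, 0.1, -0.0]
 [-0.126, 0.0, -0.031] [-0.6, 0.1, -0.0]
 [-0.139, 0.0, -0.028] [-0.6, 0.1, -0.0]
 [-0.152, 0.0, -0.024] [-0.6, 0.1, -0.0]
```

```bash
python3 -m crank '[{"linear":[-0.009,0,-0.008],"dr":[-0.4,0,0],"hand":-1},{"linear":[-0.021,0,-0.015],"dr":[-0.4,0,0],"hand":-1},{"linear":[-0.033,0,-0.021],"dr":[-0.4,0,0],"hand":-1},{"linear":[-0.046,0,-0.026],"dr":[-0.4,0,0],"hand":-1},{"linear":[-0.059,0,-0.03],"dr":[-0.4,0,0],"hand":-1},{"linear":[-0.072,0,-0.032],"dr":[-0.4,0,0],"hand":-1},{"linear":[-0.085,0,-0.034],"dr":[-0.4,0,0],"hand":-1},{"linear":[-0.099,0,-0.034],"dr":[-0.4,0,0],"hand":-1},{"linear":[-0.113,0,-0.033],"dr":[-0.4,0,0],"hand":-1},{"linear":[-0.113,0,-0.033],"dr":[-0.4,0,0],"hand":-1}]';cat > look.py <<'E'
from meas import *
im=bot.read_camera("top");cv2.imwrite("pics/tl.png",im)
L=lids(im);A=np.array([.585,.0537])
for k,v in L.items():
    for s,c,w in v: d=w[:2]-A;print(k,s,w,"ang",np.round(np.degrees(np.arctan2(d[1],d[0]))%360,1),"r",np.round(np.hypot(*d),4))
E
python3 look.py;python3 go.py "$(python3 -c "
import math
print([[.585+.156*math.cos(math.radians(a)),.0537+.156*math.sin(math.radians(a)),.026,171] for a in range(165,140,-3)])")" | sed 's/^.*->//'
```

```text
t: 5.55
eef_pos: [0.4363, 0.0953, 0.0253]
tool_rot: [-0.461, 0.458, -0.537, 0.538]
contact_force: [0.5, 0.4, 0.5]
gripper_width: 0.003
red 438 [0.5244 0.0471 0.124 ] ang 186.2 r 0.061
blue 386 [0.6111 0.1099 0.124 ] ang 65.1 r 0.062
green 388 [0.621 0.004 0.124] ang 305.9 r 0.0614
t 5.6 p [0.4357 0.0936 0.025 ] x [-0.155 -0.988 -0.001] y [ 0.003  0.001 -1.   ] z [ 0.988 -0.155  0.003] zyaw -8.91 F [ 0.4 -0.1 -1.6] w 0.004 q7 -0.8
 [-0.0, -0.001, -0.001] [-0.2, 0.1, -0.1]
 [-0.008, -0.001, -0.0] [-0.2, 0.1, -0.1]
 [-0.016, -0.001, 0.001] [-0.2, 0.1, -0.1]
 [-0.024, -0.001, 0.003] [-0.2, 0.1, -0.1]
 [-0.032, -0.001, 0.005] [-0.2, 0.1, -0.1]
 [-0.04, -0.001, 0.008] [-0.2, 0.1, -0.1]
 [-0.047, -0.001, 0.011] [-0.2, 0.1, -0.1]
 [-0.055, -0.001, 0.015] [-0.2, 0.1, -0.1]
 [-0.062, -0.001, 0.019] [-0.2, 0.1, -0.1]
```

```bash
python3 -m crank '[{"linear":[-0.008,0,0],"dr":[0,0,0],"hand":-1},{"linear":[-0.016,0,0.001],"dr":[0,0,0],"hand":-1},{"linear":[-0.024,0,0.003],"dr":[0,0,0],"hand":-1},{"linear":[-0.028,0,0.004],"dr":[0,0,0],"hand":-1},{"linear":[-0.028,0,0.004],"dr":[0,0,0],"hand":-1}]';
cat > fine.py <<'E'
from meas import *
from scipy.optimize import minimize
import sys
# fit axis/yaw: pegs, disc, tongue in top picture
im=bot.read_camera("top");cv2.imwrite("pics/fine.png",im)
hsv=cv2.cvtColor(im,cv2.COLOR_BGR2HSV)
A=np.array([.585,.0537])
g=np.arange(0,360,.25)
def samp(r,z,ch=2):
    P=[proj("top",[A[0]+r*np.cos(np.radians(a)),A[1]+r*np.sin(np.radians(a)),z]) for a in g]
    P=np.float32(P);return cv2.remap(im.astype(np.float32),P[None,:,0],P[None,:,1],cv2.INTER_LINEAR)[0]
V=np.array([samp(r,.036).min(1) *0+samp(r,.036)[:,2] for r in(.135,.145,.155)]).mean(0)
# fold by 60 deg with narrow kernel, in each peg
w=np.abs((g+180)%360-180)<=2.6
w2=(np.abs((g+180)%360-180)<=6)&~w
conv=lambda k:np.real(np.fft.ifft(np.fft.fft(V)*np.conj(np.fft.fft(k/k.sum()))))
s=conv(w2.astype(float))-conv(w.astype(float))
idx=np.argsort(-s);out=[]
for i in idx:
    if all(abs((g[i]-a+180)%360-180)>12 for a,_ in out): out.append((g[i],round(s[i],1)))
    if len(out)>7:break
print("dark pegs",[(float(a),float(b),"mod60 %.1f"%(a%60)) for a,b in out])
E
python3 fine.py; python3 look.py; python3 - <<'E'
import cv2,numpy as np
im=cv2.imread("pics/fine.png")
cv2.imwrite("pics/c3.png",cv2.resize(im[150:330,180:360],None,fx=3.2,fy=3.2,interpolation=cv2.INTER_CUBIC))
E
```

```text
t: 6.02
eef_pos: [0.4439, 0.1208, 0.0246]
tool_rot: [-0.46, 0.459, -0.537, 0.538]
contact_force: [0.2, 0.4, 0.7]
gripper_width: 0.004
dark pegs [(207.75, 67.9, 'mod60 27.8'), (267.75, 53.4, 'mod60 27.8'), (87.25, 53.4, 'mod60 27.2'), (176.25, 53.1, 'mod60 56.2'), (328.0, 52.2, 'mod60 28.0'), (27.25, 51.5, 'mod60 27.2'), (134.5, 26.6, 'mod60 14.5'), (158.25, 5.8, 'mod60 38.2')]
red 441 [0.5241 0.0562 0.124 ] ang 177.6 r 0.061
blue 388 [0.6186 0.1058 0.124 ] ang 57.2 r 0.062
green 386 [ 6.135e-01 -5.000e-04  1.240e-01] ang 297.7 r 0.0612
```

View pics/c3.png

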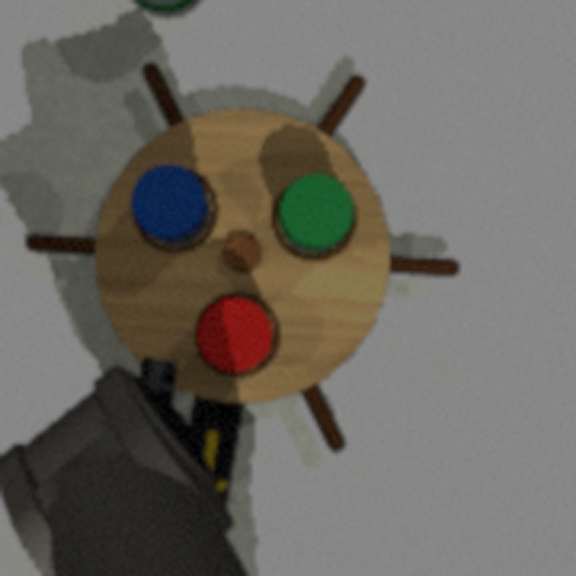

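Red is now centered at about (236,333) in the crop. The pegs give 177.6°, and the lids agree. Next is a finer bearing for the tongue from the first picture.

```bash
python3 - <<'E'
from meas import *
im=cv2.imread("pics/top0.png").astype(np.float32)
A=np.array([.585,.0537])
def val(r,off,a,z=.004):
    u=np.array([np.cos(a),np.sin(a)]);n=np.array([-u[1],u[0]])
    P=np.float32([proj("top",[*(A+r*u+o*n),z]) for o in off])
    return cv2.remap(im,P[None,:,0],P[None,:,1],cv2.INTER_LINEAR)[0].max(1)
off=np.arange(-.032,.0321,.0005);a=np.radians(171)
M=[]
for r in np.arange(.13,.197,.006):
    v=val(r,off,a);lo=v<(60 if v.max()<1e9 else 0)
    h=(np.percentile(v,90)+np.percentile(v,10))/2
    i=np.nonzero(v<h)[0];M.append((r,off[i[0]],off[i[-1]]));print(round(r,3),round(off[i[0]]*1e3,1),round(off[i[-1]]*1e3,1))
M=np.array(M);c=(M[:,1]+M[:,2])/2
print("mid",np.round(c*1e3,1),np.polyfit(M[:,0],c,1),"from axis deg",171+np.degrees((c/M[:,0]).mean()))
# disc circle fit: radial edge at z .044
f=[]
for t in np.radians(np.arange(0,360,6)):
    rs=np.arange(.10,.128,.0005);P=np.float32([proj("top",[A[0]+r*np.cos(t),A[1]+r*np.sin(t),.044]) for r in rs])
    s=cv2.remap(im,P[None,:,0],P[None,:,1],cv2.INTER_LINEAR)[0]
    sat=s[:,2]-s[:,0];h=(sat[:16].mean()+sat[-12:].mean())/2
    if sat[:16].mean()-sat[-12:].mean()<20: continue
    i=np.nonzero(sat<h)[0][0];f.append((t,rs[i]))
f=np.array(f);X=np.c_[np.ones(len(f)),np.cos(f[:,0]),np.sin(f[:,0])]
m=np.ones(len(f),bool)
for _ in range(4):
    k=np.linalg.lstsq(X[m],f[m,1],rcond=None)[0];m=np.abs(f[:,1]-X@k)<.002
print("disc r,dx,dy",k,m.sum(),len(f))
E
```

```text
0.13 -18.5 19.5
0.136 -19.5 19.5
0.142 -19.0 19.5
0.148 -19.5 19.5
0.154 -19.0 19.5
0.16 -19.5 19.5
0.166 -19.0 19.5
0.172 -18.5 20.5
0.178 -20.0 20.5
0.184 -19.5 21.5
0.19 -18.0 20.5
0.196 -18.5 20.5
mid [0.5 0.  0.3 0.  0.3 0.  0.3 1.  0.3 1.  1.3 1. ] [ 0.01500583 -0.00196678] from axis deg 171.157899226236
disc r,dx,dy [0.11413231 0.00109083 0.00019602] 58 59
```

Front is at 171.3° and the axis is at (0.586, 0.054), so 6.3° remain.

```bash
python3 go.py "$(python3 -c "
import math
A=(.585,.0537);p=(.4439,.1208);a0=math.degrees(math.atan2(p[1]-A[1],p[0]-A[0]))
r=math.hypot(p[0]-A[0],p[1]-A[1]);import sys;print(a0,r,file=sys.stderr)
print([[A[0]+r*math.cos(math.radians(a0-d)),A[1]+r*math.sin(math.radians(a0-d)),.025,171] for d in (2,4,6,6.3)])")"
```

```text
t 6.12 p [0.4431 0.1196 0.0244] x [-0.156 -0.988 -0.   ] y [ 0.002 -0.    -1.   ] z [ 0.988 -0.156  0.002] zyaw -8.99 F [-0.8 -0.2 -0.1] w 0.005 q7 -0.85
[0.44632771053634346, 0.12568344347770424, 0.025] -> [-0.007, -0.001, 0.002] [-0.1, 0.0, -0.0]
[0.44892437189656964, 0.1304791862177303, 0.025] -> [-0.012, -0.001, 0.004] [-0.1, 0.0, -0.0]
[0.4516868204487962, 0.1351813853462771, 0.025] -> [-0.017, -0.001, 0.006] [-0.1, 0.0, -0.0]
[0.4521152814594833, 0.1358782914059891, 0.025] -> [-0.017, -0.001, 0.006] [-0.1, 0.0, -0.0]154.56661062761293 0.15624218380450264
```

```bash
python3 -m crank '[{"linear":[-0.006,0,0.002],"dr":[0,0,0],"hand":-1},{"linear":[-0.011,0,0.004],"dr":[0,0,0],"hand":-1},{"linear":[-0.015,0,0.005],"dr":[0,0,0],"hand":-1},{"linear":[-0.015,0,0.005],"dr":[0,0,0],"hand":-1},{"linear":[-0.015,0,0.005],"dr":[0,0,0],"hand":-1}]';python3 fine.py; python3 look.py
```

```text
t: 6.53
eef_pos: [0.4506, 0.1341, 0.0245]
tool_rot: [-0.46, 0.459, -0.537, 0.538]
contact_force: [-0.5, 0.4, 0.5]
gripper_width: -0.0
dark pegs [(202.0, 69.1, 'mod60 22.0'), (176.5, 54.9, 'mod60 56.5'), (322.25, 54.1, 'mod60 22.2'), (262.5, 54.1, 'mod60 22.5'), (21.75, 49.2, 'mod60 21.8'), (81.5, 46.2, 'mod60 21.5'), (126.25, 21.4, 'mod60 6.2'), (153.0, 10.9, 'mod60 33.0')]
red 448 [0.5247 0.0621 0.124 ] ang 172.1 r 0.0609
blue 392 [0.6237 0.102  0.124 ] ang 51.3 r 0.0619
green 385 [ 0.6083 -0.0029  0.124 ] ang 292.4 r 0.0612
yellow 78 [0.4178 0.076  0.004 ] ang 172.4 r 0.1687
```

```bash
python3 -m crank '[{"linear":[-0.0015,0,0.001],"dr":[0,0,0],"hand":-1},{"linear":[-0.0015,0,0.001],"dr":[0,0,0],"hand":-1},{"linear":[-0.0015,0,0.001],"dr":[0,0,0],"hand":-1}]';python3 fine.py; python3 look.py; python3 go.py '[[0.446,0.121,0.025,171]]'
```

```text
t: 6.88
eef_pos: [0.4516, 0.1347, 0.0244]
tool_rot: [-0.459, 0.459, -0.537, 0.538]
contact_force: [0.4, -0.1, -0.8]
gripper_width: 0.004
dark pegs [(202.0, 68.8, 'mod60 22.0'), (176.5, 56.0, 'mod60 56.5'), (322.25, 54.3, 'mod60 22.2'), (262.5, 54.0, 'mod60 22.5'), (21.75, 48.7, 'mod60 21.8'), (81.5, 46.5, 'mod60 21.5'), (125.75, 23.0, 'mod60 5.8'), (152.5, 10.6, 'mod60 32.5')]
red 449 [0.5248 0.062  0.124 ] ang 172.1 r 0.0608
blue 395 [0.6236 0.1018 0.124 ] ang 51.3 r 0.0617
green 389 [ 0.6081 -0.003   0.124 ] ang 292.2 r 0.0612
yellow 80 [0.4176 0.0762 0.004 ] ang 172.3 r 0.1689
t 6.98 p [0.4516 0.1347 0.0244] x [-0.157 -0.988  0.   ] y [ 0.002 -0.    -1.   ] z [ 0.988 -0.157  0.002] zyaw -9.02 F [ 0.3 -0.3  0.3] w -0.001 q7 -0.87
[0.446, 0.121, 0.025] -> [0.014, -0.001, -0.003] [-0.1, -0.0, 0.0]
```

```bash
python3 -m crank '[{"linear":[-0.0025,0,0.001],"dr":[0,0,0],"hand":-1},{"linear":[-0.0025,0,0.001],"dr":[0,0,0],"hand":-1},{"linear":[-0.0025,0,0.001],"dr":[0,0,0],"hand":-1}]';python3 fine.py; python3 look.py; python3 go.py
```

```text
t: 7.23
eef_pos: [0.4531, 0.1372, 0.0244]
tool_rot: [-0.46, 0.459, -0.537, 0.538]
contact_force: [0.0, 0.1, -0.3]
gripper_width: -0.006
dark pegs [(201.0, 69.1, 'mod60 21.0'), (321.25, 53.1, 'mod60 21.2'), (176.5, 53.0, 'mod60 56.5'), (261.25, 52.7, 'mod60 21.2'), (20.75, 46.8, 'mod60 20.8'), (80.25, 46.1, 'mod60 20.2'), (124.25, 18.5, 'mod60 4.2'), (151.25, 11.5, 'mod60 31.2')]
red 448 [0.5251 0.0633 0.124 ] ang 170.9 r 0.0607
blue 394 [0.6243 0.101  0.124 ] ang 50.3 r 0.0615
green 388 [ 0.6069 -0.0035  0.124 ] ang 291.0 r 0.0612
yellow 86 [0.4162 0.0767 0.004 ] ang 172.2 r 0.1704
t 7.33 p [0.4531 0.1372 0.0244] x [-0.157 -0.988 -0.   ] y [ 0.002 -0.    -1.   ] z [ 0.988 -0.157  0.002] zyaw -9.01 F [ 0.5 -0.7 -0.7] w -0.0 q7 -0.87
```

Red is at about 170.9° against a front of 171.3°, which is close enough. I back off, rise, open, and go over the tin.

```bash
python3 go.py '[[0.45,0.122,0.025,171],[0.45,0.122,0.2,171],[0.525,0.0633,0.2,171]]'; python3 -m crank '[{"linear":[0.013,0,0],"dr":[0,0,0],"hand":-1},{"linear":[0.013,0,0],"dr":[0,0,0],"hand":-1},{"linear":[0.013,-0.04,0],"dr":[0,0,0],"hand":-1},{"linear":[0.013,-0.08,0],"dr":[0,0,0],"hand":-1},{"linear":[0.013,-0.12,0],"dr":[0,0,0],"hand":-1},{"linear":[0.013,-0.16,0],"dr":[0,0,0],"hand":-1},{"linear":[0.013,-0.176,0],"dr":[0,0,0],"hand":1},{"linear":[0.03,-0.176,0.03],"dr":[0,0,0],"hand":1},{"linear":[0.061,-0.176,0.082],"dr":[0,0,0],"hand":1},{"linear":[0.061,-0.176,0.082],"dr":[0,0,0],"hand":1}]'
```

```text
t 7.33 p [0.4531 0.1372 0.0244] x [-0.157 -0.988 -0.   ] y [ 0.002 -0.    -1.   ] z [ 0.988 -0.157  0.002] zyaw -9.01 F [ 0.5 -0.7 -0.7] w -0.0 q7 -0.87
[0.45, 0.122, 0.025] -> [0.015, -0.001, -0.001] [-0.1, -0.0, -0.0]
[0.45, 0.122, 0.2] -> [0.015, -0.176, -0.0] [-0.1, -0.0, -0.0]
[0.525, 0.0633, 0.2] -> [0.062, -0.175, 0.083] [-0.1, -0.0, -0.0]
t: 8.17
eef_pos: [0.5272, 0.0597, 0.2015]
tool_rot: [-0.459, 0.457, -0.537, 0.54]
contact_force: [1.4, 0.1, 0.7]
gripper_width: 0.567
```

```bash
python3 -m crank '[{"linear":[0,0,0],"dr":[0,0,0],"hand":1},{"linear":[0,0,0],"dr":[0,0,0],"hand":1}]'; python3 go.py '[[0.525,0.0633,0.2,171],[0.525,0.0633,0.074,171]]'; python3 - <<'E'
from h import *
o=bot.get_obs();im=bot.read_camera("wrist");a=(o["eef_pos"],o["tool_rot"])
print(pose("wrist",*a)[1])
hsv=cv2.cvtColor(im,cv2.COLOR_BGR2HSV);m=cv2.inRange(hsv,(0,150,40),(7,255,255))|cv2.inRange(hsv,(173,150,40),(180,255,255))
k,l,s,c=cv2.connectedComponentsWithStats(m);i=1+s[1:,4].argmax();print(s[i],c[i],ray("wrist",c[i],.124,*a))
ys,xs=np.nonzero(l==i);P=ray("wrist",np.c_[xs,ys],.124,*a)[:,:2].astype(np.float32);print(cv2.minEnclosingCircle(P))
for X in ([.525,.0633,.124],[.586,.054,.044]): cv2.circle(im,tuple(int(v) for v in proj("wrist",X,*a)),3,(255,255,0),-1)
cv2.imwrite("pics/w1.png",im)
E
python3 fine.py; python3 look.py
```

```text
t: 8.33
eef_pos: [0.5242, 0.0626, 0.2002]
tool_rot: [-0.459, 0.458, -0.538, 0.539]
contact_force: [0.3, 1.1, -0.4]
gripper_width: 0.844
t 8.33 p [0.5242 0.0626 0.2002] x [-0.16  -0.987  0.   ] y [ 0.001 -0.    -1.   ] z [ 0.987 -0.16   0.001] zyaw -9.19 F [ 0.3  1.1 -0.4] w 0.844 q7 -0.52
[0.525, 0.0633, 0.2] -> [-0.001, 0.0, 0.001] [-0.1, -0.2, 0.0]
[0.525, 0.0633, 0.074] -> [-0.001, 0.126, 0.001] [-0.1, -0.2, 0.0]
[0.53849917 0.1441495  0.34161122]
[ 242  174   78   79 4807] [280.20657375 213.19346786] [0.52586902 0.06699736 0.124     ]
((0.5260607004165649, 0.0659952312707901), 0.028436535969376564)
dark pegs [(321.25, 52.7, 'mod60 21.2'), (261.25, 52.0, 'mod60 21.2'), (80.25, 48.0, 'mod60 20.2'), (20.75, 47.8, 'mod60 20.8'), (203.0, 15.7, 'mod60 23.0'), (97.75, 12.9, 'mod60 37.8'), (132.0, 6.3, 'mod60 12.0'), (154.25, 4.9, 'mod60 34.2')]
blue 385 [0.6245 0.1015 0.124 ] ang 50.4 r 0.062
green 385 [ 0.607  -0.0034  0.124 ] ang 291.1 r 0.0612
```

View pics/w1.png

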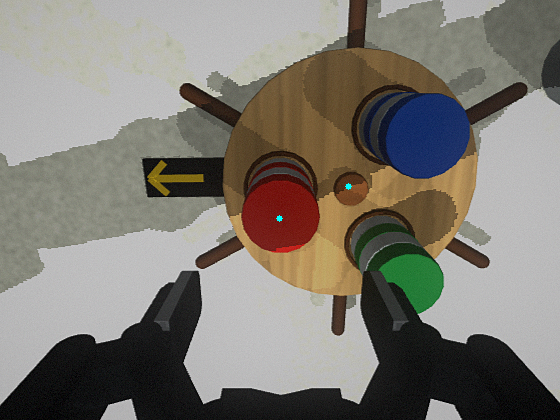

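The wrist view shows the red lid at (280,213), right where projected, and the fingers clear of the green tin (443,281). The arrow is at (148,178)-(203,178). I check the alignment from this picture, then descend.

```bash
python3 - <<'E'
from h import *
o=bot.get_obs();a=(o["eef_pos"],o["tool_rot"])
w=lambda p,z:ray("wrist",p,z,*a)[:2]
ar=w([(148,178),(203,178)],.004);print("arrow tip/tail",ar)
T=w([(183,88),(199,264),(338,333),(486,264),(524,88)],.032);print(T)
ax=(T[0]+T[3])/2;ax2=(T[1]+T[4])/2;print("axis",ax,ax2);c=(ax+ax2)/2
an=lambda d:np.degrees(np.arctan2(d[1],d[0]))%360
print("pegs",[an(t-c) for t in T],"front tip",an(ar[0]-c),"shaft",an(ar[0]-ar[1]))
E
python3 -m crank '[{"linear":[-0.002,0.03,0.001],"dr":[0,0,0],"hand":1},{"linear":[-0.002,0.06,0.001],"dr":[0,0,0],"hand":1},{"linear":[-0.002,0.09,0.001],"dr":[0,0,0],"hand":1},{"linear":[-0.002,0.115,0.001],"dr":[0,0,0],"hand":1},{"linear":[-0.002,0.126,0.001],"dr":[0,0,0],"hand":1},{"linear":[-0.002,0.126,0.001],"dr":[0,0,0],"hand":1},{"linear":[-0.002,0.126,0.001],"dr":[0,0,0],"hand":1}]'; python3 go.py '[[0.5255,0.0645,0.074,171]]'
```

```text
arrow tip/tail [[0.39193898 0.0846598  0.004     ]
 [0.44677655 0.07602569 0.004     ]]
[[ 0.45536708  0.16127934  0.032     ]
 [ 0.42992675 -0.00457418  0.032     ]]
t: 9.07
eef_pos: [0.5255, 0.0665, 0.075]
tool_rot: [-0.46, 0.459, -0.537, 0.538]
contact_force: [-0.6, 0.3, 0.6]
gripper_width: 1.001
t 9.07 p [0.5255 0.0665 0.075 ] x [-0.156 -0.988 -0.   ] y [ 0.001 -0.    -1.   ] z [ 0.988 -0.156  0.001] zyaw -8.96 F [-0.6  0.3  0.6] w 1.001 q7 -0.61
[0.5255, 0.0645, 0.074] -> [0.002, 0.001, 0.0] [-0.1, 0.0, -0.0]Traceback (most recent call last):
  File "<stdin>", line 6, in <module>
IndexError: index 3 is out of bounds for axis 0 with size 2
```

In the wrist picture the chord of the flanking pegs gives red at 171.3° and the arrow shaft 171.1°, so they line up. I close the gripper.

```bash
python3 -m crank '[{"linear":[0.002,0,0],"dr":[0,0,0],"hand":1},{"linear":[0.002,0,0],"dr":[0,0,0],"hand":0},{"linear":[0.002,0,0],"dr":[0,0,0],"hand":-1},{"linear":[0.002,0,0],"dr":[0,0,0],"hand":-1},{"linear":[0.002,0,0],"dr":[0,0,0],"hand":-1},{"linear":[0.002,0,0],"dr":[0,0,0],"hand":-1},{"linear":[0.002,0,0],"dr":[0,0,0],"hand":-1},{"linear":[0.002,0,0],"dr":[0,0,0],"hand":-1},{"linear":[0.002,0,0],"dr":[0,0,0],"hand":-1},{"linear":[0.002,0,0],"dr":[0,0,0],"hand":-1}]' 40; python3 -m crank '[{"linear":[0,0,0],"dr":[0,0,0],"hand":-1},{"linear":[0,-0.004,0],"dr":[0,0,0],"hand":-1},{"linear":[0,-0.01,0],"dr":[0,0,0],"hand":-1},{"linear":[0,-0.018,0],"dr":[0,0,0],"hand":-1},{"linear":[0,-0.03,0],"dr":[0,0,0],"hand":-1},{"linear":[0,-0.05,0],"dr":[0,0,0],"hand":-1},{"linear":[0,-0.075,0],"dr":[0,0,0],"hand":-1},{"linear":[0,-0.1,0],"dr":[0,0,0],"hand":-1},{"linear":[0,-0.12,0],"dr":[0,0,0],"hand":-1},{"linear":[0,-0.12,0],"dr":[0,0,0],"hand":-1}]'; python3 go.py '[[0.406,0.3026,0.2,171],[0.406,0.3026,0.2,125]]'
```

```text
t: 9.9
eef_pos: [0.5257, 0.0638, 0.0758]
tool_rot: [-0.46, 0.458, -0.537, 0.539]
contact_force: [-2.3, -0.4, 8.3]
gripper_width: 0.623
t: 10.73
eef_pos: [0.5279, 0.0646, 0.1998]
tool_rot: [-0.462, 0.456, -0.536, 0.54]
contact_force: [0.7, -0.1, -2.2]
gripper_width: 0.624
t 10.73 p [0.5279 0.0646 0.1998] x [-0.157 -0.988 -0.003] y [ 0.01   0.001 -1.   ] z [ 0.988 -0.157  0.01 ] zyaw -9.02 F [ 0.7 -0.1 -2.2] w 0.624 q7 -0.52
[0.406, 0.3026, 0.2] -> [-0.216, -0.001, -0.158] [-0.6, -0.0, -0.1]
[0.406, 0.3026, 0.2] -> [-0.216, -0.001, -0.158] [-0.5, 46.0, -0.4]
```

```bash
python3 -m crank '[{"linear":[-0.03,0,-0.022],"dr":[-0.3,0,0],"hand":-1},{"linear":[-0.06,0,-0.044],"dr":[-0.3,0,0],"hand":-1},{"linear":[-0.09,0,-0.066],"dr":[-0.3,0,0],"hand":-1},{"linear":[-0.12,0,-0.088],"dr":[-0.3,0,0],"hand":-1},{"linear":[-0.15,0,-0.11],"dr":[-0.3,0,0],"hand":-1},{"linear":[-0.18,0,-0.132],"dr":[-0.3,0,0],"hand":-1},{"linear":[-0.205,0,-0.15],"dr":[-0.3,0,0],"hand":-1},{"linear":[-0.215,0,-0.158],"dr":[-0.3,0,0],"hand":-1},{"linear":[-0.215,0.04,-0.158],"dr":[-0.3,0,0],"hand":-1},{"linear":[-0.215,0.08,-0.158],"dr":[-0.3,0,0],"hand":-1}]'; python3 -m crank '[{"linear":[0,0.0,0],"dr":[0,0,0],"hand":-1},{"linear":[0,0,0],"dr":[0,0,0],"hand":-1},{"linear":[0,0,0],"dr":[0,0,0],"hand":-1}]'; python3 go.py '[[0.406,0.3026,0.07,171]]'; python3 - <<'E'
from h import *
o=bot.get_obs();im=bot.read_camera("wrist");a=(o["eef_pos"],o["tool_rot"])
zl=o["eef_pos"][2]-.0318+.08
hsv=cv2.cvtColor(im,cv2.COLOR_BGR2HSV);m=cv2.inRange(hsv,(0,150,40),(7,255,255))|cv2.inRange(hsv,(173,150,40),(180,255,255))
k,l,s,c=cv2.connectedComponentsWithStats(m);i=1+s[1:,4].argmax();print("lid",s[i],c[i],ray("wrist",c[i],zl,*a))
th=np.linspace(0,6.283,120)
for r,z,X in((.05,.01,(.406,.3026)),):
    P=np.int32([proj("wrist",[X[0]+r*np.cos(t),X[1]+r*np.sin(t),z],*a) for t in th]);cv2.polylines(im,[P],True,(255,255,0),1)
cv2.imwrite("pics/w2.png",im)
for c,z in(("wrist",.01),("scene",.01)):
    if c=="scene": im2=bot.read_camera(c);cv2.imwrite("pics/s2.png",im2)
    for r in bot.cut_out(c,"free_coaster")[:1]:
        ys,xs=np.nonzero(r["pixels"]);P=ray(c,np.c_[xs,ys],z,*(a if c=="wrist" else ()))[:,:2].astype(np.float32);print(c,r["score"],r["extent"],cv2.minEnclosingCircle(P))
E
```

```text
t: 11.57
eef_pos: [0.4037, 0.3038, 0.1154]
tool_rot: [0.461, -0.458, 0.538, -0.536]
contact_force: [1.0, -1.7, -3.7]
gripper_width: 0.626
t: 11.82
eef_pos: [0.4035, 0.3014, 0.1156]
tool_rot: [0.459, -0.46, 0.539, -0.537]
contact_force: [-0.3, 0.0, -2.0]
gripper_width: 0.622
t 11.82 p [0.4035 0.3014 0.1156] x [-0.157 -0.988 -0.001] y [-0.003  0.001 -1.   ] z [ 0.988 -0.157 -0.003] zyaw -9.03 F [-0.3  0.  -2. ] w 0.622 q7 -1.16
[0.406, 0.3026, 0.07] -> [-0.002, 0.046, 0.002] [0.2, -0.0, -0.1]
lid [  203   256   156   139 17176] [280.62453423 328.28405915] [0.40620055 0.31036019 0.16380419]
wrist 0.89 [220.5, 135.8, 348.9, 241.9] ((0.4076147675514221, 0.3056084215641022), 0.04936964809894562)
scene 0.66 [379.2, 231.1, 417.3, 262.5] ((0.4082929491996765, 0.305809885263443), 0.0520402155816555)
```

View pics/w2.png

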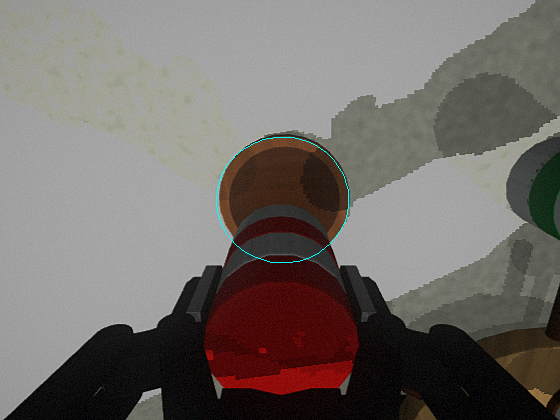

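The wrist view shows the tin centered between the pads and the coaster outline matching my estimate to within 3 mm (220-349, 136-242). Aim for TCP (0.407, 0.303).

```bash
python3 go.py '[[0.407,0.3032,0.05,171]]'; python3 -m crank '[{"linear":[-0.002,0.02,0.003],"dr":[0.1,0,0],"hand":-1},{"linear":[-0.002,0.04,0.003],"dr":[0.1,0,0],"hand":-1},{"linear":[-0.002,0.055,0.003],"dr":[0.1,0,0],"hand":-1},{"linear":[-0.002,0.065,0.003],"dr":[0.1,0,0],"hand":-1},{"linear":[-0.002,0.067,0.003],"dr":[0.1,0,0],"hand":-1},{"linear":[-0.002,0.067,0.003],"dr":[0.1,0,0],"hand":-1},{"linear":[-0.002,0.067,0.003],"dr":[0.1,0,0],"hand":-1}]'; python3 go.py '[[0.407,0.3032,0.0418,171]]'
```

```text
t 12.02 p [0.4041 0.3017 0.1163] x [-0.157 -0.988 -0.002] y [-0.     0.003 -1.   ] z [ 0.988 -0.157 -0.001] zyaw -9.05 F [-0.1  0.7 -2.9] w 0.622 q7 -1.16
[0.407, 0.3032, 0.05] -> [-0.002, 0.066, 0.003] [0.0, -0.1, -0.1]
t: 12.6
eef_pos: [0.4066, 0.303, 0.0482]
tool_rot: [0.459, -0.459, 0.538, -0.537]
contact_force: [0.1, 0.2, -2.7]
gripper_width: 0.622
t 12.6 p [0.4066 0.303  0.0482] x [-0.157 -0.988 -0.001] y [-0.001  0.001 -1.   ] z [ 0.988 -0.157 -0.001] zyaw -9.02 F [ 0.1  0.2 -2.7] w 0.622 q7 -1.23
[0.407, 0.3032, 0.0418] -> [-0.0, 0.006, 0.0] [0.0, -0.0, -0.1]
```

```bash
python3 -m crank '[{"linear":[0,0.001,0],"dr":[0,0,0],"hand":-1},{"linear":[0,0.002,0],"dr":[0,0,0],"hand":-1},{"linear":[0,0.003,0],"dr":[0,0,0],"hand":-1},{"linear":[0,0.004,0],"dr":[0,0,0],"hand":-1},{"linear":[0,0.0045,0],"dr":[0,0,0],"hand":-1},{"linear":[0,0.005,0],"dr":[0,0,0],"hand":-1},{"linear":[0,0.005,0],"dr":[0,0,0],"hand":-1}]' 20; python3 -m crank '[{"linear":[0,0.0005,0],"dr":[0,0,0],"hand":-1},{"linear":[0,0.001,0],"dr":[0,0,0],"hand":-1},{"linear":[0,0.001,0],"dr":[0,0,0],"hand":-1}]'
```

```text
t: 13.18
eef_pos: [0.4059, 0.3025, 0.0422]
tool_rot: [0.459, -0.46, 0.538, -0.537]
contact_force: [-0.5, 0.1, -2.8]
gripper_width: 0.626
t: 13.43
eef_pos: [0.406, 0.3025, 0.0419]
tool_rot: [0.459, -0.46, 0.538, -0.537]
contact_force: [-1.2, -1.3, 5.8]
gripper_width: 0.626
```

Contact has come on at the expected height. I open slowly, in place.

```bash
python3 -m crank '[{"linear":[0,0,0],"dr":[0,0,0],"hand":0.28},{"linear":[0,0,0],"dr":[0,0,0],"hand":0.34},{"linear":[0,0,0],"dr":[0,0,0],"hand":0.42},{"linear":[0,0,0],"dr":[0,0,0],"hand":0.55},{"linear":[0,0,0],"dr":[0,0,0],"hand":0.75},{"linear":[0,0,0],"dr":[0,0,0],"hand":1},{"linear":[0,0,0],"dr":[0,0,0],"hand":1},{"linear":[0,0,0],"dr":[0,0,0],"hand":1},{"linear":[0,0,0],"dr":[0,0,0],"hand":1},{"linear":[0,0,0],"dr":[0,0,0],"hand":1}]'; python3 -m crank '[{"linear":[0,-0.01,0],"dr":[0,0,0],"hand":1},{"linear":[0,-0.03,0],"dr":[0,0,0],"hand":1},{"linear":[0,-0.06,0],"dr":[0,0,0],"hand":1},{"linear":[0,-0.1,0],"dr":[0,0,0],"hand":1},{"linear":[0,-0.14,0],"dr":[0,0,0],"hand":1},{"linear":[0,-0.18,0],"dr":[0,0,0],"hand":1},{"linear":[0,-0.2,0],"dr":[0,0,0],"hand":1},{"linear":[0,-0.2,0],"dr":[0,0,0],"hand":1}]'
python3 - <<'E'
from h import *
o=bot.get_obs();im=bot.read_camera("wrist");a=(o["eef_pos"],o["tool_rot"])
hsv=cv2.cvtColor(im,cv2.COLOR_BGR2HSV);m=cv2.inRange(hsv,(0,150,40),(7,255,255))|cv2.inRange(hsv,(173,150,40),(180,255,255))
k,l,s,c=cv2.connectedComponentsWithStats(m);i=1+s[1:,4].argmax();print("lid",s[i],c[i],ray("wrist",c[i],.09,*a))
ys,xs=np.nonzero(l==i);P=ray("wrist",np.c_[xs,ys],.09,*a)[:,:2].astype(np.float32);print(cv2.minEnclosingCircle(P))
cv2.imwrite("pics/w3.png",im)
for r in bot.cut_out("wrist","free_coaster")[:2]:
        ys,xs=np.nonzero(r["pixels"]);P=ray("wrist",np.c_[xs,ys],.01,*a)[:,:2].astype(np.float32);print(r["score"],r["extent"],cv2.minEnclosingCircle(P))
E
```

```text
t: 14.27
eef_pos: [0.406, 0.3025, 0.0413]
tool_rot: [0.459, -0.46, 0.538, -0.537]
contact_force: [-0.1, 0.6, 0.2]
gripper_width: 1.0
t: 14.93
eef_pos: [0.4082, 0.3047, 0.2474]
tool_rot: [0.462, -0.456, 0.538, -0.538]
contact_force: [0.7, 0.3, -0.1]
gripper_width: 1.001
lid [ 248  159   60   60 2673] [277.40441452 189.47512159] [0.40715273 0.30413683 0.09      ]
((0.4072153866291046, 0.3041561543941498), 0.028038471937179565)
0.7 [235.5, 127.1, 321.6, 204.2] ((0.4072568416595459, 0.3049967586994171), 0.049534544348716736)
```

View pics/w3.png

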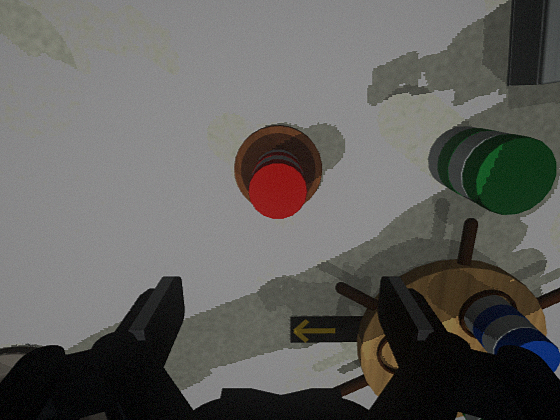

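The tin stands upright, within 1 mm of the coaster center: lid at (0.4072, 0.3042), coaster at (0.4073, 0.3050). Last check: the turntable angle from the top camera.

```bash
python3 -m crank '[{"linear":[0,0,0],"dr":[0,0,0],"hand":1},{"linear":[0,0,0],"dr":[0,0,0],"hand":1},{"linear":[0,0,0],"dr":[0,0,0],"hand":1}]'; python3 fine.py; python3 look.py; python3 - <<'E'
import cv2
im=cv2.imread("pics/tl.png");cv2.imwrite("pics/c5.png",cv2.resize(im[100:360],None,fx=1.4,fy=1.4))
E
```

```text
t: 15.28
eef_pos: [0.4056, 0.3019, 0.2399]
tool_rot: [0.458, -0.461, 0.538, -0.537]
contact_force: [0.1, -0.3, -0.9]
gripper_width: 1.003
dark pegs [(201.0, 68.5, 'mod60 21.0'), (176.25, 66.7, 'mod60 56.2'), (261.25, 53.3, 'mod60 21.2'), (321.25, 53.1, 'mod60 21.2'), (20.75, 52.1, 'mod60 20.8'), (80.25, 45.8, 'mod60 20.2'), (140.5, 43.5, 'mod60 20.5'), (49.5, 9.9, 'mod60 49.5')]
blue 413 [0.6238 0.1013 0.124 ] ang 50.8 r 0.0614
green 387 [ 0.6071 -0.0033  0.124 ] ang 291.2 r 0.0611
yellow 103 [0.4139 0.0796 0.004 ] ang 171.4 r 0.173
```

View pics/c5.png

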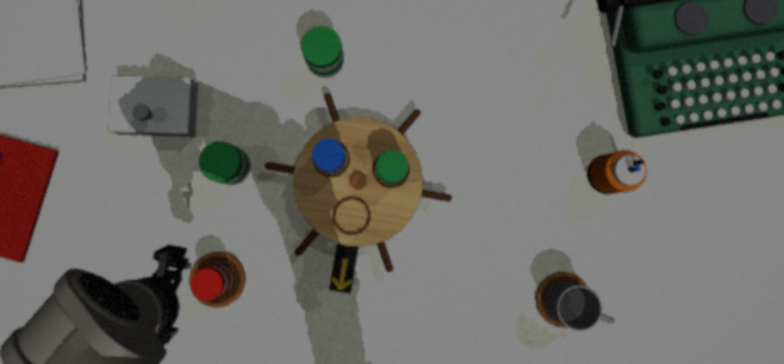

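The empty seat at (352,215) is in line with the arrow (171.0° against 171.4°). The blue and green tins are seated, and the mug, pen dispenser and other things have not moved. Handing in.

```bash
python3 -c "
from station import bot
print(bot.hand_in())"
```

```text
the job is handed in; nothing more can be done
None
```

The job is done and handed in at about 15.4 s of the 72 s allowed; no verdict was reported. I pushed one peg to turn the carousel about 89° clockwise. I then lifted the red tin out and set it on the free coaster with light contact (net about 8 N).

Last checks:
- **Alignment:** the empty seat is at about 171.0° and the arrow at about 171.3°.
- **Red tin:** it stands upright, about 1 mm from the coaster's center in the wrist picture. The cameras' estimates of that center differed by about 3 mm.
- **The rest:** the green and blue tins are in their seats. The mug, pen dispenser and other things look unmoved in the last top picture. The gripper is open and clear, about 0.24 m above the desk.

Two small hitches: a first 1.5 mm nudge did not turn the carousel and I repeated it slightly larger, and one alignment script failed on an indexing slip, so I worked that angle out by hand from its printed points.

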